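# Change over the battery packs at the charging station

### The arm

A 6-joint arm with a two-finger parallel gripper is mounted at the origin on a cart in front of the work surface, level with it; the furniture and walls round the work are solid. World frame = base frame: x ahead of the robot, y to its left, z up, the work surface at z = 0. Lengths are in m, angles in rad, forces in N, time in s.
With the tool pointing down it reaches from about 0.35 to 0.875 m from the base axis. Payload 15.5 kg.
Tool frame: the origin (TCP) lies on the centre line of the jaws, within the pads' length; the fingertips stand 14 mm ahead of it and the grasp point (between the pads) lies 5 mm behind it; z points along the fingers, y is the line along which they close (so a half turn about z gives the same grasp; the last joint's range is limited). The gripper opens to 85 mm and grips with 20 to 120 N. Pads are 22 mm wide; open, the fingers measure 114 mm over their backs; the gripper's body (76 mm by 85 mm) begins 54 mm behind the grasp point. The pads swing forward as they close: fully open they stand 13 mm farther back than shut.
Start: joints at [-1.347, 0.494, 1.345, -0, 1.302, -0.096], TCP at [0.196, -0.593, 0.245] pointing down, gripper open.
Joint ranges: [-2.91, 2.91], [-0.82, 2.16], [0.22, 2.67], [-1.22, 4.37], [0.12, 2.79], [-3.08, 3.08]. Speed limits (rad/s): [1.89, 1.89, 2.57, 3.01, 3.01, 3.01].

### API

Orientations are given as a 3x3 rotation matrix whose columns are the frame's x, y, z axes.
In Python, from rig import robot gives the robot as it stands.
- The arm moves only by the shell command python3 -m jog 'ROWS'. ROWS is JSON, a list that holds one entry, the list of rows, each a list of 5 numbers: the shift along the tool's x, y, z in mm, then the turn about the tool's z in rad, then the opening, from 0 (shut) to 1 (fully open). In form: [[[dx, dy, dz, yaw, gripper], ...]]. A call has 1 to 10 rows; each row shifts and turns the commanded pose from where the row before left it, along the tool's axes as they then stand; what a row does not reach is not made up. A row lasts 1/8 s, in which the tool goes at most 62.5 mm and 10.7 degrees, less where a joint would pass 70% of its speed; a pose out of reach is approached as far as the arm can. A call is refused whole if a number of a shift passes 62.5 or a number of a turn 0.188, either way. A call with a gripper value outside its range is refused whole. The fingers move at their own pace and stop on an object; the grip force is fixed at half the most. Time passes only in rows, so rows that do not move let the fingers close. It gives the time, the measured TCP pose, the force, the opening and the grip force at its end, in the units of the state.
- robot.state(): the state, without advancing time (a new reading comes with each control period).
- robot.camera(name): name is "side" or "top" or "wrist"; returns a dict with "image" (384x512x3 uint8, blue, green, red), "fx", "fy", "cx", "cy" (pixels), "k1" (the pictures are not rectified: a ray, as slopes to the right and down, at radius r is drawn at 1 + k1 r^2 times it, then the intrinsics apply), "eye" and "attitude" of the camera in the world. Camera axes: x right, y down, z forward; pixel columns grow to the right and rows downward; lengths in m; the calibration is good to about 2 mm. A picture is of the moment at which its call begins. There is no depth.
- robot.hand_in(): hands the job in; it is judged then, once.
Trained networks look in a picture, given as the dict that the camera call returned (one of the last four; its "shot" number tells which), for a name from the list of things; names that differ only in an ending like _2 or _b are one class to them, and where a whole thing is asked for, a point or a joint stands for the part that bears it (a point fixed in the world has none). Each returns a list of dicts, best first, with "confidence" (0 to 1); they miss things now and then, are a little off and sometimes report something else, mostly with a low value. They report only what shows in the picture. A call takes as long as a camera call. They do not tell look-alikes from the thing itself.
- robot.boxes_of(query, picture): "centre" ([x, y, z] in m, in world coordinates, good to about 4 mm: the middle of the surface that is visible of it).
- robot.spot_point(query, picture): "centre" ([x, y, z] in m, in world coordinates, good to about 4 mm: a listed point, or the origin of a listed thing).
The state is a dict: "clock": time; "joint_positions": joint angles; "joint_vel": joint speeds; "joint_efforts": joint torques, N m; "eef_pos": TCP position; "orientation": TCP orientation; "force": force on the tool from outside, world axes, zero at the start; "wrist_torque": the same for the moment, N m; "opening": finger opening in m; "grasp_force": force on a finger pad.
Only numpy, scipy, OpenCV 4.12 (cv2) and the standard library are available. Lean on these libraries where they do the work, as an engineer would, in place of code of your own. Each camera call takes 0.05 s, during which the arm holds its last target. There are 200 camera calls.

### The job

Swap the scanner and label-printer battery packs over: take the charged pack out of each grey charger and lay it in the pocket of its size in the brown issue tray, and put the drained pack of the same size, which lies on the table, into the emptied charger, contact nose to the contacts. Every pack ends lying flat and right down in its pocket, set down rather than dropped; leave the other things on the table where they are.

Things in the scene. Friction and masses are not known exactly. Their poses are not given: they have to be found in the camera images.
- charged_slim: Slim battery pack that sits in the slim charger at the start (charged); black, white label on top, about 100 g. Main block 60 (x) x 34 (y) x 24 mm; from its +x end juts a narrower nose with brass contacts, 14 long, 18 wide, 20 high. Origin: centre of the main block's underside; z up. Grasp from above across the width (y), at the origin.
- charged_wide: Wide battery pack that sits in the wide charger at the start (charged); black, white label on top, about 220 g. Main block 76 (x) x 56 (y) x 30 mm; from its +x end juts a narrower nose with brass contacts, 16 long, 32 wide, 26 high. Origin: centre of the main block's underside; z up. Grasp from above across the width (y), at the origin.
- drained_slim: Slim battery pack that lies on the table at the start (drained); black, white label on top, about 100 g. Main block 60 (x) x 34 (y) x 24 mm; from its +x end juts a narrower nose with brass contacts, 14 long, 18 wide, 20 high. Origin: centre of the main block's underside; z up. Grasp from above across the width (y), at the origin.
- drained_wide: Wide battery pack that lies on the table at the start (drained); black, white label on top, about 220 g. Main block 76 (x) x 56 (y) x 30 mm; from its +x end juts a narrower nose with brass contacts, 16 long, 32 wide, 26 high. Origin: centre of the main block's underside; z up. Grasp from above across the width (y), at the origin.
- charger_slim: Grey charger for the slim pack, fixed. Origin at table height below where the seated pack's origin is; pack and charger x agree, toward the 30 mm high head with the contacts. Extent x -48..77, y +-36 mm. Pocket floor 14 mm up, 4.5 mm play all round; walls 11 mm high lean out 4 mm. Long walls have a 40 mm gap amid for fingers. Shoulders by the nose stop a reversed pack.
- charger_wide: Grey charger for the wide pack, fixed. Origin at table height below where the seated pack's origin is; pack and charger x agree, toward the 30 mm high head with the contacts. Extent x -56..86, y +-46 mm. Pocket floor 14 mm up, 4.5 mm play all round; walls 11 mm high lean out 4 mm. Long walls have a 46 mm gap amid for fingers. Shoulders by the nose stop a reversed pack.
- issue_tray: Brown moulded-fibre tray, grey-lined pockets, 133 (x) x 176 (y) mm, fixed, 9 mm rim. Origin: centre of underside. Pockets along x, centred at x 0: wide at y +36, slim at y -52 mm; either way round (nose to +x: pack origin at x -8 wide, -7 slim). Floors 6 mm up, 4.5 mm play round the whole pack; walls 11 mm high lean out 4 mm, finger gaps amid the long sides (46 mm wide pocket, 40 slim).
- staple_box: Bystander, to be left alone: small green and white box of staples, 38 x 75 x 24 mm, loose. Origin: centre of the underside.
- tape_measure: Bystander, to be left alone: yellow pocket tape measure standing on the table, 34 x 101 x 64 mm, loose. Origin: centre of the underside.
- calculator: Bystander, to be left alone: grey desk calculator lying flat, 119 x 69 x 18 mm, loose. Origin: centre of the underside.
There are look-alikes about, which are no part of the job. Leave any orange look-alike of the drained_slim alone.

How it is judged:
At the end, for the whole second after the job is handed in: Packs from the chargers lie in the tray pockets of their sizes, packs from the table in the chargers of their sizes, nose to contacts: within 9 mm across (along: 9 in a charger, 17 in the tray), underside within 4 mm of the floor, tilt under 0.08 rad, released, at rest (x of charged_slim in the frame of issue_tray between -0.016 and 0.016 m and y of charged_slim in the frame of issue_tray between -0.061 and -0.043 m and z of charged_slim in the frame of issue_tray between 0.002 and 0.01 m and angle between each of charged_slim, charged_wide, drained_slim, drained_wide's own z axis and vertical below 0.08 rad and linear speed of each of charged_slim, charged_wide, drained_slim, drained_wide below 0.02 m/s and contact force between the fingers and charged_slim below 0.05 N and x of charged_wide in the frame of issue_tray between -0.017 and 0.017 m and y of charged_wide in the frame of issue_tray between 0.027 and 0.045 m and z of charged_wide in the frame of issue_tray between 0.002 and 0.01 m and contact force between the fingers and charged_wide below 0.05 N and x of drained_slim in the frame of charger_slim between -0.009 and 0.009 m and y of drained_slim in the frame of charger_slim between -0.009 and 0.009 m and z of drained_slim in the frame of charger_slim between 0.01 and 0.018 m and contact force between the fingers and drained_slim below 0.05 N and x of drained_wide in the frame of charger_wide between -0.009 and 0.009 m and y of drained_wide in the frame of charger_wide between -0.009 and 0.009 m and z of drained_wide in the frame of charger_wide between 0.01 and 0.018 m and contact force between the fingers and drained_wide below 0.05 N); the robot touches nothing.
It fails at once if the staple box, tape measure or calculator is shifted by more than 30 mm (distance of any of staple_box, tape_measure, calculator from where it was at the start of the episode above 0.03 m).
It fails at once if a pack is dropped or thrown (faster than 0.8 m/s while not held) ((linear speed of charged_slim above 0.8 m/s and contact force between the fingers and charged_slim below 0.01 N) or (linear speed of charged_wide above 0.8 m/s and contact force between the fingers and charged_wide below 0.01 N) or (linear speed of drained_slim above 0.8 m/s and contact force between the fingers and drained_slim below 0.01 N) or (linear speed of drained_wide above 0.8 m/s and contact force between the fingers and drained_wide below 0.01 N)).
It also fails if it takes over 96 s, if anything falls off the work surface, if the arm or the gripper's body presses on something with over 40 N, if the wrist force passes 120 N, or if a joint passes its speed limit or range.

## Working session

There is one attempt and no reset: what is moved stays moved. The work goes in short steps, Python scripts to look and compute and a shell command to move; the robot and the scene stay as the last step left them, time stands still between calls to the robot, and variables do not carry over. Pictures are saved under pics/ and viewed, at most 14 in all, crops included, and the job is handed in when it is done.

```bash
mkdir -p pics; ls
cat > h.py <<'E'
import numpy as np, cv2
from rig import robot
def proj(c,P):
    R=np.array(c["attitude"]); p=R.T@(np.array(P)-np.array(c["eye"]))
    x,y=p[0]/p[2],p[1]/p[2]; s=1+c["k1"]*(x*x+y*y)
    return c["fx"]*x*s+c["cx"], c["fy"]*y*s+c["cy"]
def ray(c,u,v):
    K=np.array([[c["fx"],0,c["cx"]],[0,c["fy"],c["cy"]],[0,0,1.]])
    xd,yd=(u-c["cx"])/c["fx"],(v-c["cy"])/c["fy"]; x,y=xd,yd
    for _ in range(20):
        s=1+c["k1"]*(x*x+y*y); x,y=xd/s,yd/s
    return np.array(c["eye"]),np.array(c["attitude"])@np.array([x,y,1.])
def atz(c,u,v,z):
    e,d=ray(c,u,v); return e+d*(z-e[2])/d[2]
def tri(obs):
    A=np.zeros((3,3));b=np.zeros(3)
    for c,u,v in obs:
        e,d=ray(c,u,v); d=d/np.linalg.norm(d); M=np.eye(3)-np.outer(d,d); A+=M;b+=M@e
    return np.linalg.solve(A,b)
E
python3 - <<'E'
from h import *
s=robot.state(); print(s["clock"],s["eef_pos"],s["orientation"],s["opening"])
for n in ["top","side"]:
    c=robot.camera(n); cv2.imwrite(f"pics/{n}1.png",c["image"])
    print(n,np.round(c["eye"],3),np.round(c["attitude"],3).tolist(),c["fx"],c["k1"])
    for q in ["charged_slim","charged_wide","drained_slim","drained_wide","charger_slim","charger_wide","issue_tray","staple_box","tape_measure","calculator"]:
        for d in robot.spot_point(q,c)[:4]:
            print(q,round(d["confidence"],2),np.round(d["centre"],3),np.round(proj(c,d["centre"])))
E
```

```text
pics
0.0 [ 0.19643986 -0.59295761  0.24470595] [[ 9.49288317e-01  3.14406793e-01 -2.45841704e-04]
 [ 3.14406859e-01 -9.49287589e-01  1.18374998e-03]
 [ 1.38804558e-04 -1.20101435e-03 -9.99999269e-01]] 0.08523345937548002
top [0.349 0.014 1.396] [[-0.001, -0.993, 0.121], [-1.0, 0.001, -0.005], [0.005, -0.121, -0.993]] 478.8067451624402 -0.031238627292594353
charged_slim 0.72 [0.514 0.37  0.016] [123. 199.]
charged_slim 0.36 [ 0.444  0.141 -0.002] [202. 223.]
charged_wide 0.63 [0.612 0.093 0.015] [219. 166.]
drained_slim 0.75 [ 0.435 -0.126  0.006] [294. 226.]
drained_slim 0.75 [ 0.462 -0.236  0.002] [332. 217.]
drained_slim 0.71 [ 0.617 -0.311 -0.001] [355. 165.]
drained_slim 0.68 [ 0.476 -0.014 -0.003] [255. 212.]
drained_wide 0.57 [ 0.474 -0.358 -0.002] [372. 213.]
charger_slim 0.6 [0.515 0.37  0.   ] [125. 199.]
charger_wide 0.69 [0.612 0.092 0.001] [220. 167.]
issue_tray 0.94 [ 0.647 -0.13   0.   ] [294. 155.]
staple_box 0.82 [ 0.444  0.142 -0.   ] [202. 223.]
tape_measure 0.85 [ 0.337 -0.245 -0.002] [335. 260.]
tape_measure 0.7 [ 0.474 -0.356 -0.002] [372. 213.]
calculator 0.61 [
[... 198 characters left out ...]
02873 -0.02934814810793745
charged_slim 0.54 [0.511 0.369 0.014] [243. 154.]
charged_slim 0.28 [ 0.47  -0.356 -0.002] [294. 281.]
charged_wide 0.61 [0.609 0.096 0.015] [288. 184.]
drained_slim 0.71 [ 0.46  -0.236  0.001] [277. 252.]
drained_slim 0.69 [ 0.609 -0.312 -0.001] [334. 261.]
drained_slim 0.52 [ 0.48  -0.017  0.002] [263. 210.]
drained_wide 0.94 [ 0.472 -0.356 -0.003] [295. 281.]
charger_slim 0.49 [ 0.512  0.367 -0.005] [244. 158.]
charger_wide 0.67 [ 0.609  0.1   -0.002] [287. 187.]
issue_tray 0.88 [ 0.65  -0.135  0.001] [323. 222.]
staple_box 0.47 [0.447 0.138 0.002] [242. 187.]
tape_measure 0.85 [ 0.334 -0.249  0.001] [236. 263.]
calculator 0.63 [ 0.652 -0.134 -0.001] [323. 222.]
```

Run:
```python
import cv2
im=cv2.imread("pics/top1.png")[120:290,90:420]; cv2.imwrite("pics/top1c.png",cv2.resize(im,None,fx=2.4,fy=2.4,interpolation=cv2.INTER_CUBIC))
```

```text
(no output)
```

View pics/top1c.png

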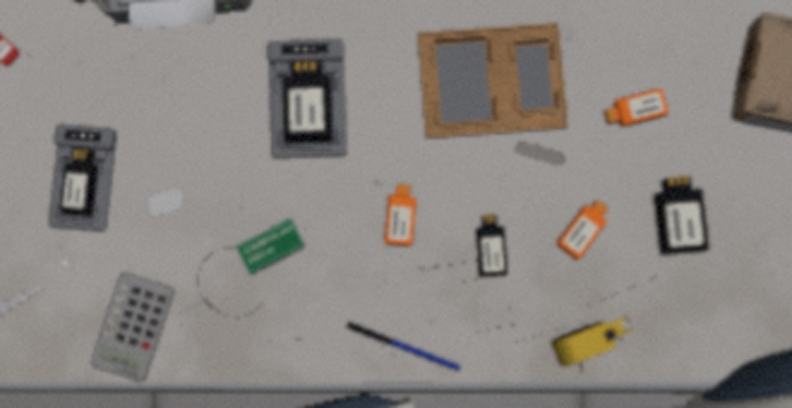

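View pics/side1.png

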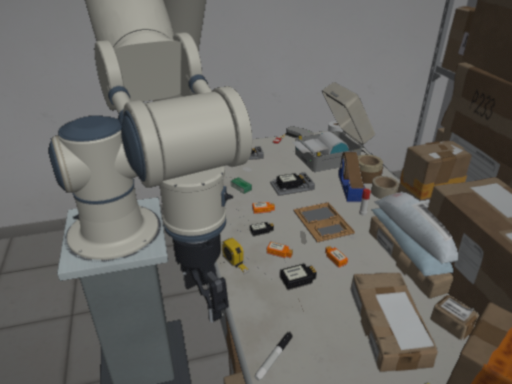

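The top crop shows the black packs on the table. One is the small one at top-image pixel (295,224), which is drained_slim; the other is the large one at (373,211), which is drained_wide. The three orange look-alikes at (257,209), (333,216) and (356,165) are to be left alone. The tray is at (294,154), and the chargers are at (219,161) and (125,194). The side view agrees, with the black slim pack at (262,229) and the wide at (297,275). The crop above already serves as the enlarged confirmation.

I'll start the sweep now and take wrist views on the way.

```bash
python3 -m jog '[[[0,0,0,0.16,1],[0,0,0,0.16,1],[40,-30,-5,0,1],[48,-39,-10,0,1],[48,-40,-10,0,1],[48,-40,-10,0,1],[48,-40,-10,0,1],[40,-40,-10,0,1],[0,0,0,0,1]]]'
python3 - <<'E'
from h import *
s=robot.state(); print(s["clock"],s["eef_pos"],np.round(s["orientation"],3).tolist(),np.round(s["joint_positions"],2))
c=robot.camera("wrist"); cv2.imwrite("pics/w1.png",c["image"]); print(c["eye"],np.round(c["attitude"],3).tolist(),c["fx"],c["k1"])
for q in ["drained_wide","drained_slim"]:
  for d in robot.spot_point(q,c)[:3]: print(q,round(d["confidence"],2),np.round(d["centre"],3),np.round(proj(c,d["centre"])))
E
```

```text
clock: 2.22
eef_pos: [0.4693, -0.3633, 0.3007]
orientation: [[1.0, 0.004, 0.001], [0.004, -1.0, -0.0], [0.001, 0.0, -1.0]]
force: [-1.4, -1.4, -0.6]
opening: 0.0855
grasp_force: 0.0
2.225 [ 0.46926117 -0.36334326  0.30070964] [[1.0, 0.004, 0.001], [0.004, -1.0, -0.0], [0.001, 0.0, -1.0]] [-0.76  0.4   1.35  0.    1.39  0.81]
[ 0.55211469 -0.36397499  0.42929805] [[0.004, -0.946, -0.325], [-1.0, -0.004, -0.001], [-0.0, 0.325, -0.946]] 281.42005683520347 -0.02276304208443416
drained_wide 0.59 [ 0.474 -0.352 -0.002] [246. 144.]
drained_slim 0.92 [ 0.457 -0.236  0.001] [172. 155.]
drained_slim 0.76 [ 0.613 -0.309  0.003] [214.  44.]
drained_slim 0.69 [ 0.44  -0.129  0.002] [104. 165.]
```

View pics/w1.png

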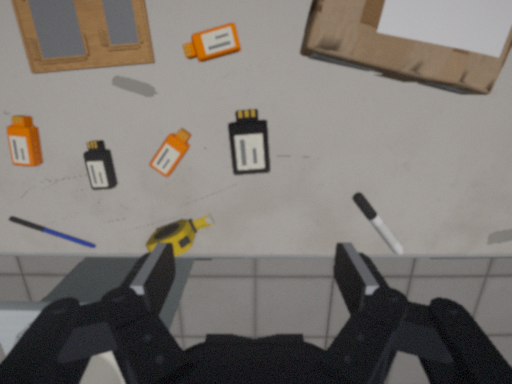

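The wrist picture shows drained_wide at (250,142) and drained_slim at (100,166), both noses up (+x). Two of the orange look-alikes flank them, and the tray is at the top left. I'll continue the sweep and record each stop.

```bash
cat >> h.py <<'E'
import pickle
def snap(name):
    c=robot.camera("wrist"); pickle.dump(c,open(f"pics/{name}.pkl","wb")); cv2.imwrite(f"pics/{name}.png",c["image"]); return c
def load(name): return pickle.load(open(f"pics/{name}.pkl","rb"))
E
python3 -c "from h import *;snap('A')"
python3 -m jog '[[[5,-57,0,0,1],[5,-57,0,0,1],[0,-57,0,0,1],[0,-57,0,0,1],[0,0,0,0,1]]]' | sed -n 2p
python3 -c "from h import *;snap('B')"
python3 -m jog '[[[20,-57,0,0,1],[20,-57,0,0,1],[20,-57,0,0,1],[20,-57,0,0,1],[0,0,0,0,1]]]' | sed -n 2p
python3 -c "from h import *;snap('C')"
python3 -m jog '[[[-10,-54,5,0,1],[-10,-54,10,0,1],[-10,-54,10,0,1],[-10,-54,10,0,1],[-10,-54,10,0,1],[0,0,0,0,1]]]' | sed -n 2p
python3 - <<'E'
from h import *
snap('D'); 
ims=[load(n)["image"] for n in "BCD"]
cv2.imwrite("pics/m1.png",np.hstack([i[:290,60:460] for i in ims[:2]])); cv2.imwrite("pics/m2.png",ims[2][:290])
print(robot.state()["clock"],robot.state()["eef_pos"])
E
```

```text
eef_pos: [0.4759, -0.1358, 0.2999]
eef_pos: [0.5582, 0.0916, 0.2993]
eef_pos: [0.5068, 0.3607, 0.2537]
4.575 [0.50737077 0.35912187 0.25423353]
```

View pics/m1.png

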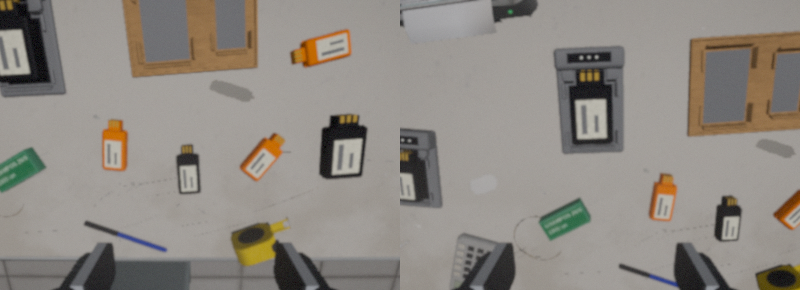

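View pics/m2.png

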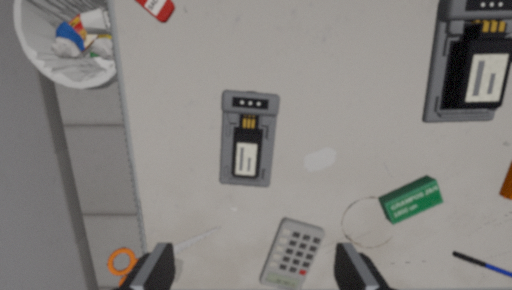

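D shows charger_slim at (249,138), nose up toward the head. C shows charger_wide at (590,100) in the montage and the tray at (760,85). Next I fit the known solids to colour masks in two views, leaving height free as a check.

```bash
cat >> h.py <<'E'
from scipy.optimize import minimize
def box(x0,x1,y0,y1,z0,z1): return np.array([[x,y,z] for x in(x0,x1) for y in(y0,y1) for z in(z0,z1)])/1000
M={"slim":[box(-30,30,-17,17,0,24),box(30,44,-9,9,0,20)],
"wide":[box(-38,38,-28,28,0,30),box(38,54,-16,16,0,26)],
"charger_slim":[box(-48,53,-36,36,0,22),box(53,77,-36,36,0,30)],
"charger_wide":[box(-56,62,-46,46,0,22),box(62,86,-46,46,0,30)],
"issue_tray":[box(-66.5,66.5,-88,88,0,9)]}
def sil(c,m,p,S=3):
    x,y,z,a=p; R=np.array([[np.cos(a),-np.sin(a),0],[np.sin(a),np.cos(a),0],[0,0,1]])
    im=np.zeros((384*S,512*S),np.uint8)
    for b in M[m]:
        q=np.array([proj(c,R@v+[x,y,z]) for v in b]); h=cv2.convexHull(((q+.5)*S*16-8).astype(np.int32))
        cv2.fillConvexPoly(im,h,255,shift=4)
    return cv2.resize(im,(512,384),interpolation=cv2.INTER_AREA)/255.
def mask(c,m,p,rad=22):
    hsv=cv2.cvtColor(cv2.GaussianBlur(c["image"],(3,3),0),cv2.COLOR_BGR2HSV); H,Sx,V=[hsv[...,i].astype(int) for i in range(3)]
    if m in("slim","wide"): k=(V<60)
    elif m=="issue_tray": k=(Sx>60)&(H<25)
    else: k=(V<125)
    k=k.astype(np.uint8)
    near=cv2.dilate((sil(c,m,p)>.5).astype(np.uint8),np.ones((13,13)))
    k=k*near
    n,l,st,_=cv2.connectedComponentsWithStats(k)
    k=(l==1+np.argmax(st[1:,4])).astype(np.uint8)
    cs,_=cv2.findContours(k,cv2.RETR_EXTERNAL,cv2.CHAIN_APPROX_NONE)
    k=cv2.drawContours(np.zeros_like(k),cs,-1,1,-1)
    if m in("slim","wide"): # nose contacts/labels at the edge
        k=cv2.morphologyEx(k,cv2.MORPH_CLOSE,np.ones((5,5)))
    return k.astype(float),near
def fit(cams,m,p0,zfree=True):
    p0=np.array(p0,float)
    for it in range(2):
        ms=[mask(c,m,p0)[0] for c in cams]
        def cost(q):
            p=p0.copy(); p[[0,1,3]]+=q[:3]*[.01,.01,.1]; 
            if zfree:p[2]+=q[3]*.01
            return sum(np.abs(sil(c,m,p)-k).sum()/k.sum() for c,k in zip(cams,ms))/len(cams)
        n=4 if zfree else 3
        r=minimize(cost,np.zeros(n),method="Nelder-Mead",options=dict(initial_simplex=np.vstack([np.zeros(n),np.eye(n)*.6]),maxiter=150,xatol=.01,fatol=1e-4))
        p0[[0,1,3]]+=r.x[:3]*[.01,.01,.1]
        if zfree:p0[2]+=r.x[3]*.01
    return p0,r.fun
E
cat > meas.py <<'E'
from h import *
T=robot.camera("top"); pickle.dump(T,open("pics/T.pkl","wb"))
V={n:load(n) for n in "ABCD"}
J=[("charged_slim","slim",.514,.37,.014,"D"),("charged_wide","wide",.611,.095,.014,"C"),("drained_slim","slim",.438,-.127,0,"BAC"),("drained_wide","wide",.473,-.356,0,"AB"),
("charger_slim","charger_slim",.514,.369,0,"D"),("charger_wide","charger_wide",.611,.095,0,"C"),("issue_tray","issue_tray",.648,-.132,0,"CB")]
for n,m,x,y,z,v in J:
    for vs in list(v)+["+"]:
        cams=[V[a] for a in v]+([T] if len(v)<2 else []) if vs=="+" else [V[vs]]
        if n=="issue_tray" and vs=="B": continue
        if n=="issue_tray" and vs=="+": cams=[V["C"],T]
        p,f=fit(cams,m,[x,y,z,0],vs=="+"); print(n,vs,np.round(p*1000).astype(int),round(f,3),flush=True)
E
time python3 meas.py
```

```text
charged_slim D [517 369  14 -82] 1.739
charged_slim + [529 370   7  -2] 1.35
charged_wide C [609  95  14  41] 0.141
charged_wide + [610  96  13  19] 0.696
drained_slim B [ 434 -124    0  -22] 5.123
drained_slim A [ 436 -131    0   90] 2.238
drained_slim C [ 433 -128    0  282] 2.179
drained_slim + [ 431 -129  -43  295] 2.993
drained_wide A [ 470 -358    0   94] 2.666
drained_wide B [ 472 -353    0   40] 1.736Traceback (most recent call last):
  File "meas.py", line 11, in <module>
    p,f=fit(cams,m,[x,y,z,0],vs=="+"); print(n,vs,np.round(p*1000).astype(int),round(f,3),flush=True)
        ~~~^^^^^^^^^^^^^^^^^^^^^^^^^^
  File "h.py", line 56, in fit
    ms=[mask(c,m,p0)[0] for c in cams]
        ~~~~^^^^^^^^
  File "h.py", line 47, in mask
    k=(l==1+np.argmax(st[1:,4])).astype(np.uint8)
            ~~~~~~~~~^^^^^^^^^^
    return _wrapfunc(a, 'argmax', axis=axis, out=out, **kwds)
    return bound(*args, **kwds)
ValueError: attempt to get argmax of an empty sequence

real	0m10.640s
user	0m21.223s
sys	0m11.472s
```

Run:
```python
from h import *
for n,m,p in [("A","wide",[.473,-.356,0,0]),("D","slim",[.514,.37,.014,0]),("B","slim",[.438,-.127,0,0])]:
    c=load(n); hsv=cv2.cvtColor(c["image"],cv2.COLOR_BGR2HSV)
    u,v=proj(c,np.array(p[:3])+[0,0,.015]); u,v=int(u),int(v); print(n,u,v)
    print(hsv[v-40:v+42:4,u,2], hsv[v-40:v+42:4,u,1]); print(hsv[v,u-40:u+42:3,2],hsv[v,u-40:u+42:3,1])
```

```text
A 246 144
[159 104 127  42  23  35  37 142 182 183 183 181 181 181 183 178  85 127
 157 157 156] [ 13 125 155  43  33  22  28  18  17  15  17  15  18  18  17  19  24  18
  16  16  16]
[162 163 162 157 160 157 157 130  42 140 179 119 135 185 181 178 181 185
 163  41  89 156 158 159 159 160 158 157] [16 14 16 13 13 11 13 18 30 16 16  2  9 17 17 17 15 18 19  6 14 13 13 13
 16 18 15 13]
D 246 152
[ 89  63 113 115  49  31  32  39 167 183 183 181 175 179 170 180  63  99
 101 165 162] [ 17 101 156 151 130  66  16  26  17  17  15  15  16  16  15  16  16  10
   5  14  13]
[159 162 159 161 157 102 110 113 108  47 114 169 124 181 181 183 178  87
  58 109 112 110 118 161 160 161 160 161] [13 11 13 13 13  8  7  7  7 16 18 12  6 15 18 17 16 23 13  7  7  9  4 13
 14 14 13 13]
B 247 173
[163 162 163 111 133  77  45  48 112 182 181 177 176 168 180  97 162 162
 161 162 161] [ 16  11  13  83 146  89  34  16  23  15  15  14  19  14  17  11  17  14
  14  14  14]
[163 160 161 159 161 158 158 161 158 159 105 147 146 168 184 186 168  75
 157 164 162 163 165 163 161 161 161 161] [14 14 17 16 17 13 15 17 16 16 12 17 10 14 18 19 18 14 13 12 13 14 15 14
 16 14 14 17]
```

```bash
python3 - <<'E'
s=open("h.py").read()
a=s.index('    if m in("slim","wide"): k=(V<60)'); b=s.index('    k=k.astype(np.uint8)\n')
s=s[:a]+'''    nt=(V<132)|(V>174)|(Sx>45)
    if m=="issue_tray": k=(Sx>60)&(H<25)
    elif m in("slim","wide") and p[2]>.005: k=(V<75)|(V>135)|(Sx>45)
    else: k=nt
'''+s[b:]
open("h.py","w").write(s)
E
time python3 meas.py
```

```text
charged_slim D [514 370  14 -70] 0.111
charged_slim + [517 369  20 -58] 0.499
charged_wide C [610  95  14  46] 0.082
charged_wide + [611  95  27  23] 0.108
drained_slim B [ 437 -128    0   53] 0.061
drained_slim A [ 437 -127    0   48] 0.075
drained_slim C [ 437 -127    0   96] 0.098
drained_slim + [ 437 -127   -1   63] 0.078
drained_wide A [ 473 -357    0   84] 0.03
drained_wide B [ 473 -357    0   78] 0.052
drained_wide + [ 472 -357   -2   82] 0.039
charger_slim D [512 370   0 -70] 0.09
charger_slim + [513 372   0 -77] 0.153
charger_wide C [609  95   0  37] 0.047
charger_wide + [611  96  -3  36] 0.042
issue_tray C [ 649 -132    0   73] 0.028
issue_tray + [ 650 -131   -1   74] 0.043
real	0m13.779s
user	0m28.573s
sys	0m15.594s
```

The fits agree across views: heights are within a few mm of the given ones and residuals are small. Next I grasp charged_slim at (0.514, 0.370), yaw about -0.07.

```bash
cat > go.py <<'E'
import sys
from h import *
x,y,z,a=map(float,sys.argv[1:5]); s=robot.state(); R=np.array(s["orientation"]); yaw=np.arctan2(R[1,0],R[0,0])
d=np.array([x,y,z])*1e-3-s["eef_pos"]; t=yaw-a*1e-3; c,q=np.cos(a*1e-3),np.sin(a*1e-3)
print("clock %.2f turn %.3f then tool shift"%(s["clock"],t),np.round([ (c*d[0]+q*d[1])*1e3,(q*d[0]-c*d[1])*1e3,-d[2]*1e3],1), "now-axes",np.round(R.T@d*1e3,1))
E
python3 -m jog '[[[0,0,0,0.07,0.7],[6,-11,40,0,0.7],[0,0,50,0,0.7],[0,0,45,0,0.7],[0,0,0,0,0.7]]]'
python3 go.py 514 370 28 -67
```

```text
clock: 5.3
eef_pos: [0.5129, 0.3678, 0.1176]
orientation: [[0.997, -0.072, -0.005], [-0.072, -0.997, -0.003], [-0.004, 0.003, -1.0]]
force: [0.4, -0.4, 0.5]
opening: 0.0599
grasp_force: 0.0
clock 5.30 turn -0.006 then tool shift [ 0.9 -2.3 89.6] now-axes [ 1.3 -2.6 89.6]
```

```bash
python3 -m jog '[[[1,-2,35,0,0.7],[0,0,25,0,0.7],[0,0,18,0,0.7],[0,0,10,0,0.7],[0,0,0,0,0.7],[0,0,0,0,0],[0,0,0,0,0],[0,0,0,0,0],[0,0,0,0,0]]]'
python3 go.py 514 370 28 -67
```

```text
clock: 6.42
eef_pos: [0.5152, 0.3729, 0.033]
orientation: [[0.998, -0.07, 0.001], [-0.07, -0.998, 0.001], [0.001, -0.001, -1.0]]
force: [-1.7, -0.8, 7.6]
opening: 0.0328
grasp_force: 60.5
clock 6.42 turn -0.003 then tool shift [-1.  3.  5.] now-axes [-1.  3.  5.]
```

```bash
python3 -m jog '[[[0,0,-10,0,0],[0,0,-30,0,0],[0,0,-45,0,0],[0,0,-10,-0.144,0],[0,0,0,0,0]]]'
python3 go.py 646 -184 125 74
```

```text
clock: 7.05
eef_pos: [0.5152, 0.3729, 0.1285]
orientation: [[0.997, 0.073, 0.002], [0.073, -0.997, 0.001], [0.002, -0.001, -1.0]]
force: [-0.2, 0.5, -2.0]
opening: 0.0327
grasp_force: 59.9
clock 7.05 turn -0.001 then tool shift [ 89.3 565.    3.5] now-axes [ 89.6 565.    3.1]
```

```bash
python3 -m jog '[[[5,30,0,0,0],[9,57,0,0,0],[9,57,0,0,0],[9,57,0,0,0],[9,57,0,0,0],[9,57,0,0,0],[9,57,0,0,0],[9,57,0,0,0],[9,57,0,0,0],[9,57,0,0,0]]]' | sed -n 2p
python3 -m jog '[[[3,20,0,0,0],[0,0,0,0,0],[0,0,0,0,0]]]' | sed -n 2,4p
python3 go.py 646 -184 25 74
python3 - <<'E'
from h import *
c=snap('E')
p,f=fit([c],"issue_tray",[.649,-.132,0,.074],False);print(p,f)
cv2.imwrite("pics/Ec.png",cv2.resize(c["image"],None,fx=1.4,fy=1.4))
E
```

```text
eef_pos: [0.6402, -0.1644, 0.1262]
eef_pos: [0.6444, -0.181, 0.1264]
orientation: [[0.997, 0.073, -0.001], [0.073, -0.997, 0.001], [-0.001, -0.001, -1.0]]
force: [-0.5, 0.8, -1.7]
clock 8.68 turn -0.001 then tool shift [  1.4   3.1 101.4] now-axes [  1.5   3.2 101.4]
[ 0.6488262  -0.13186966  0.          0.07051978] 0.21838598418625776
```

View pics/Ec.png

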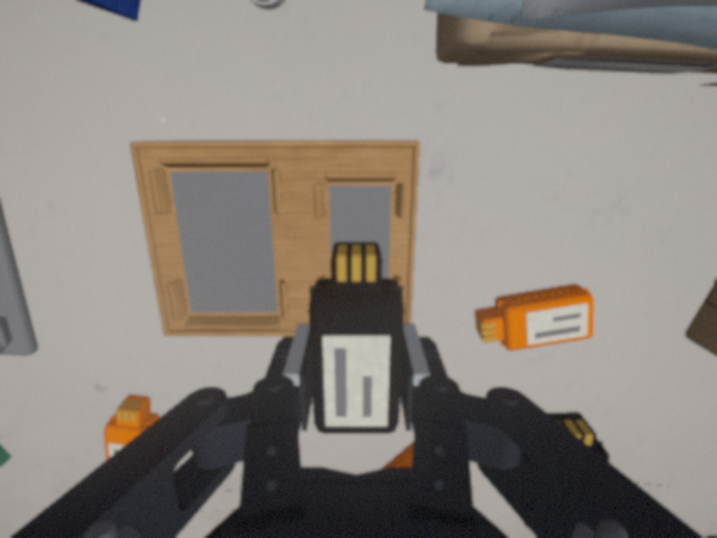

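The pack hangs square in the jaws, and the slim pocket is straight below and ahead of it at (360,220). I'll lower it now.

```bash
python3 -m jog '[[[1,3,40,0,0],[0,0,28,0,0],[0,0,14,0,0],[0,0,6,0,0],[0,0,4,0,0],[0,0,4,0,0],[0,0,3,0,0],[0,0,0,0,0]]]'
python3 go.py 646 -184 25 74
```

```text
clock: 9.72
eef_pos: [0.6462, -0.1853, 0.0279]
orientation: [[0.997, 0.074, -0.0], [0.074, -0.997, 0.0], [-0.0, -0.0, -1.0]]
force: [-0.6, -0.7, -0.7]
opening: 0.0329
grasp_force: 60.0
clock 9.72 turn -0.000 then tool shift [-0.1 -1.3  2.9] now-axes [-0.1 -1.3  2.9]
```

```bash
python3 -m jog '[[[0,0,2,0,0],[0,0,1,0,0],[0,0,0,0,0]]]' | sed -n 2,4p; python3 -m jog '[[[0,0,0,0,0.3],[0,0,0,0,0.6],[0,0,0,0,0.6],[0,0,-10,0,0.6],[0,0,-25,0,0.6],[0,0,-40,0,0.7]]]'
python3 go.py 437 -127 125 58
```

```text
eef_pos: [0.6462, -0.1853, 0.025]
orientation: [[0.997, 0.074, 0.0], [0.074, -0.997, -0.0], [0.0, 0.0, -1.0]]
force: [-1.0, 0.3, 2.0]
clock: 10.85
eef_pos: [0.6456, -0.1851, 0.1003]
orientation: [[0.997, 0.074, -0.002], [0.074, -0.997, 0.001], [-0.002, -0.001, -1.0]]
force: [-0.1, 0.2, -0.6]
opening: 0.0597
grasp_force: 0.0
clock 10.85 turn 0.016 then tool shift [-204.9  -70.1  -24.7] now-axes [-203.8  -73.3  -24.3]
```

```bash
python3 -c "from h import *;snap('F')"; python3 -m jog '[[[-30,-10,-10,0.016,0.7],[-50,-17,0,0,0.7],[-50,-17,0,0,0.7],[-50,-17,0,0,0.7],[-25,-9,0,0,0.7],[0,0,0,0,0.7]]]'|sed -n 2p
python3 - <<'E'
from h import *
c=load('F'); 
print(fit([c],"slim",[.646,-.184,.0061,.074],False))
T=robot.camera("top"); print(fit([T],"slim",[.437,-.127,0,.06],False))
i=T["image"][130:250,230:400]; j=c["image"][60:300,100:440]
cv2.imwrite("pics/FG.png",np.hstack([cv2.resize(j,(510,360)),cv2.resize(i,(280,200))[:200].copy() if 0 else cv2.copyMakeBorder(cv2.resize(i,(280,200)),0,160,0,0,cv2.BORDER_CONSTANT)]))
E
python3 go.py 437 -127 18 58
```

```text
eef_pos: [0.4358, -0.1272, 0.1105]
(array([ 0.64005072, -0.18763106,  0.0061    ,  0.09529069]), np.float64(0.2687126388873655))
(array([ 0.43744212, -0.12425371,  0.        ,  0.28731864]), np.float64(0.5207203884688673))
clock 11.70 turn -0.000 then tool shift [-0.5 -0.9 92.5] now-axes [-0.6 -0.9 92.5]
```

View pics/FG.png

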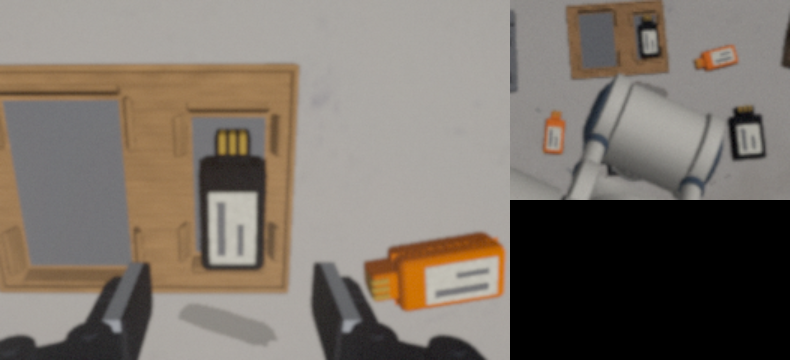

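The charged slim pack lies in the slim pocket, at (232,200) in the crop; I'll check its seating again later. Next, down onto the drained slim pack.

```bash
python3 -m jog '[[[0,-1,40,0,0.7],[0,0,30,0,0.7],[0,0,14,0,0.7],[0,0,8,0,0.7],[0,0,0,0,0.7],[0,0,0,0,0],[0,0,0,0,0],[0,0,0,0,0],[0,0,0,0,0]]]'
python3 -m jog '[[[0,0,-10,0,0],[0,0,-30,0,0],[0,0,-45,0,0],[0,0,-25,0.13,0],[0,0,0,0,0]]]'
python3 go.py 514 371 128 -72
```

```text
clock: 12.82
eef_pos: [0.4377, -0.1269, 0.0188]
orientation: [[0.998, 0.058, 0.001], [0.058, -0.998, -0.001], [0.001, 0.001, -1.0]]
force: [-0.1, -1.1, 9.7]
opening: 0.0329
grasp_force: 59.2
clock: 13.45
eef_pos: [0.4382, -0.1271, 0.13]
orientation: [[0.997, -0.073, 0.004], [-0.073, -0.997, -0.002], [0.004, 0.001, -1.0]]
force: [-0.4, 1.1, -1.9]
opening: 0.0329
grasp_force: 60.3
clock 13.45 turn -0.001 then tool shift [  39.8 -502.2    2. ] now-axes [  39.4 -502.3    1.5]
```

```bash
python3 -m jog '[[[3,-30,0,0,0],[5,-57,0,0,0],[5,-57,0,0,0],[5,-57,0,0,0],[5,-57,0,0,0],[5,-57,0,0,0],[4,-57,0,0,0],[4,-57,0,0,0],[4,-50,0,0,0],[0,-20,0,0,0]]]' | sed -n 2p
python3 -m jog '[[[0,0,0,0,0],[0,0,0,0,0]]]' | sed -n 2,4p
python3 go.py 514 371.5 33 -72
python3 - <<'E'
from h import *
c=snap('G'); T=robot.camera("top")
print(fit([c],"charger_slim",[.513,.371,0,-.07],False))
cv2.imwrite("pics/Gc.png",cv2.resize(c["image"],None,fx=1.4,fy=1.4))
E
```

```text
eef_pos: [0.5128, 0.3704, 0.1269]
eef_pos: [0.5128, 0.3666, 0.1274]
orientation: [[0.997, -0.072, -0.001], [-0.072, -0.997, -0.001], [-0.001, 0.001, -1.0]]
force: [-0.0, 0.4, -0.7]
clock 14.95 turn -0.000 then tool shift [ 0.9 -4.9 94.4] now-axes [ 1.  -5.  94.4]
(array([ 0.51092588,  0.36846344,  0.        , -0.0730659 ]), np.float64(0.11196426478895903))
```

View pics/Gc.png

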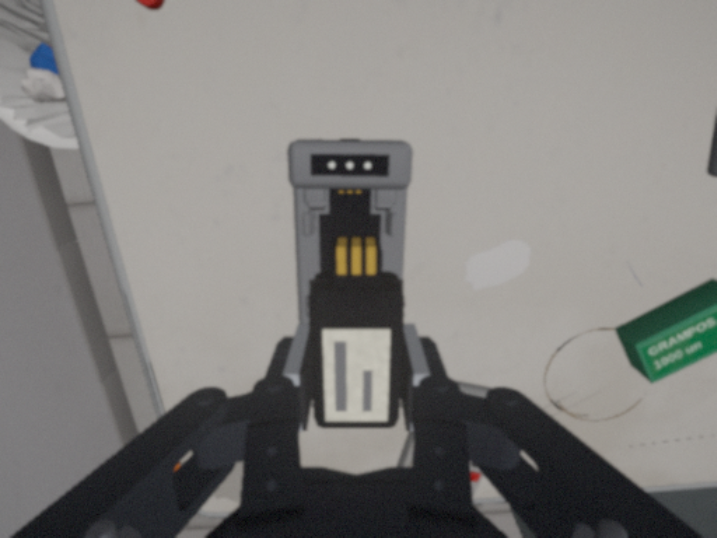

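Camera-wise, the charger's midline is at column 350 and the pack's at 357. That is about 5 mm, which agrees with the computed shift.

```bash
python3 -m jog '[[[0,-5,35,0,0],[0,0,28,0,0],[0,0,14,0,0],[0,0,5,0,0],[0,0,4,0,0],[0,0,4,0,0],[0,0,3,0,0],[0,0,0,0,0]]]'
python3 go.py 514 371.5 33 -72
```

```text
clock: 16.05
eef_pos: [0.5135, 0.3731, 0.0349]
orientation: [[0.997, -0.072, -0.0], [-0.072, -0.997, -0.0], [-0.0, 0.0, -1.0]]
force: [-0.1, 0.7, -0.6]
opening: 0.033
grasp_force: 60.4
clock 16.05 turn -0.000 then tool shift [0.6 1.5 1.9] now-axes [0.6 1.5 1.9]
```

```bash
python3 -m jog '[[[0,0,2,0,0],[0,0,1,0,0],[0,0,0,0,0]]]' | sed -n 2,4p; python3 -m jog '[[[0,0,0,0,0.3],[0,0,0,0,0.6],[0,0,0,0,0.6],[0,0,-10,0,0.6],[0,0,-25,0,0.6],[0,0,-40,0,0.7],[0,0,-40,0,0.7],[0,0,0,0,1]]]'
python3 go.py 611 96 125 40
python3 - <<'E'
from h import *
c=snap('H'); print(fit([c],"slim",[.513,.371,.014,-.07],False),fit([c],"charger_slim",[.513,.371,0,-.07],False))
cv2.imwrite("pics/Hc.png",cv2.resize(c["image"][60:320,120:400],None,fx=2,fy=2))
E
```

```text
eef_pos: [0.5137, 0.3732, 0.0328]
orientation: [[0.997, -0.072, 0.001], [-0.072, -0.997, 0.0], [0.001, -0.0, -1.0]]
force: [-3.5, -1.2, 13.7]
clock: 17.42
eef_pos: [0.5151, 0.374, 0.1507]
orientation: [[0.997, -0.072, 0.005], [-0.072, -0.997, 0.003], [0.005, -0.003, -1.0]]
force: [-0.0, 0.6, 0.5]
opening: 0.076
grasp_force: 0.0
clock 17.43 turn -0.112 then tool shift [ 84.7 281.6  25.7] now-axes [115.6 270.4  25.3]
(array([ 0.51554696,  0.37077867,  0.014     , -0.11153977]), np.float64(0.10458251404279299)) (array([ 0.51195486,  0.36939146,  0.        , -0.0713282 ]), np.float64(0.10718504044212954))
```

View pics/Hc.png

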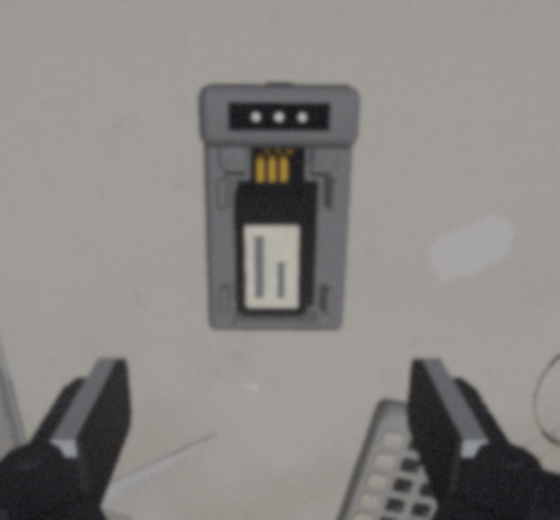

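The drained slim pack is seated nose to the contacts, at (278,245) in the crop. It bottomed out at TCP z 33 mm, which is the pocket floor plus the 19 mm grasp offset. Now the wide charger.

```bash
python3 -m jog '[[[0,0,0,-0.112,1],[17,56,4,0,1],[17,57,4,0,1],[17,57,4,0,1],[17,57,4,0,1],[16,54,4,0,1],[0,0,4,0,1],[0,0,0,0,1]]]' | sed -n 2p
python3 go.py 611 95 34 40
python3 - <<'E'
from h import *
c=snap('I'); print(fit([c],"wide",[.611,.095,.014,.04],False),fit([c],"charger_wide",[.611,.095,0,.04],False))
E
```

```text
eef_pos: [0.6078, 0.0957, 0.1218]
clock 18.48 turn -0.001 then tool shift [ 3.1  0.8 87.8] now-axes [ 3.3  0.8 87.8]
(array([0.6115133 , 0.0951773 , 0.014     , 0.03484564]), np.float64(0.06884050395989824)) (array([0.60930404, 0.09511282, 0.        , 0.03907701]), np.float64(0.0753048985917391))
```

```bash
python3 -m jog '[[[3,1,35,0,1],[0,0,28,0,1],[0,0,15,0,1],[0,0,8,0,1],[0,0,0,0,1],[0,0,0,0,0],[0,0,0,0,0],[0,0,0,0,0],[0,0,0,0,0]]]'
python3 go.py 611 95 34 40
```

```text
clock: 19.65
eef_pos: [0.6122, 0.0948, 0.038]
orientation: [[0.999, 0.04, 0.001], [0.04, -0.999, 0.0], [0.001, -0.0, -1.0]]
force: [-1.0, -0.7, 8.1]
opening: 0.0547
grasp_force: 63.9
clock 19.65 turn -0.000 then tool shift [-1.2 -0.3  4. ] now-axes [-1.2 -0.3  4. ]
```

```bash
python3 -m jog '[[[0,0,-8,0,0],[0,0,-25,0,0],[0,0,-35,0,0],[0,0,-12,-0.034,0],[0,0,0,0,0]]]'
python3 go.py 639.5 -96.4 118 74
```

```text
clock: 20.27
eef_pos: [0.612, 0.0947, 0.1175]
orientation: [[0.997, 0.075, 0.001], [0.075, -0.997, 0.0], [0.001, 0.0, -1.0]]
force: [-0.0, -0.1, -1.2]
opening: 0.0546
grasp_force: 64.1
clock 20.27 turn 0.001 then tool shift [ 13.3 192.6  -0.5] now-axes [ 13.2 192.7  -0.5]
```

```bash
python3 -m jog '[[[3,30,0,0,0],[4,50,0,0,0],[4,50,0,0,0],[2,43,0,0,0],[0,20,0,0,0],[0,0,0,0,0],[0,0,0,0,0]]]' | sed -n 2,4p
python3 go.py 639.5 -96.4 30 74
python3 - <<'E'
from h import *
c=snap('K'); cv2.imwrite("pics/Kc.png",cv2.resize(c["image"],None,fx=1.4,fy=1.4))
for n,a in [("wide pocket far end mid",(66-12,36)),("tray corner +x-y",(66.5,-88))]:
    k=.0735;x,y=a; print(n,np.round(np.array(proj(c,[.6493+(x*np.cos(k)-y*np.sin(k))/1e3,-.1317+(x*np.sin(k)+y*np.cos(k))/1e3,.009]))*1.4))
E
```

```text
eef_pos: [0.6384, -0.0957, 0.1162]
orientation: [[0.997, 0.074, -0.001], [0.074, -0.997, 0.001], [-0.001, -0.001, -1.0]]
force: [-1.2, 0.5, -2.3]
clock 21.15 turn 0.000 then tool shift [ 1.   0.8 86.2] now-axes [ 1.1  0.8 86.2]
wide pocket far end mid [356. 163.]
tray corner +x-y [571. 142.]
```

View pics/Kc.png

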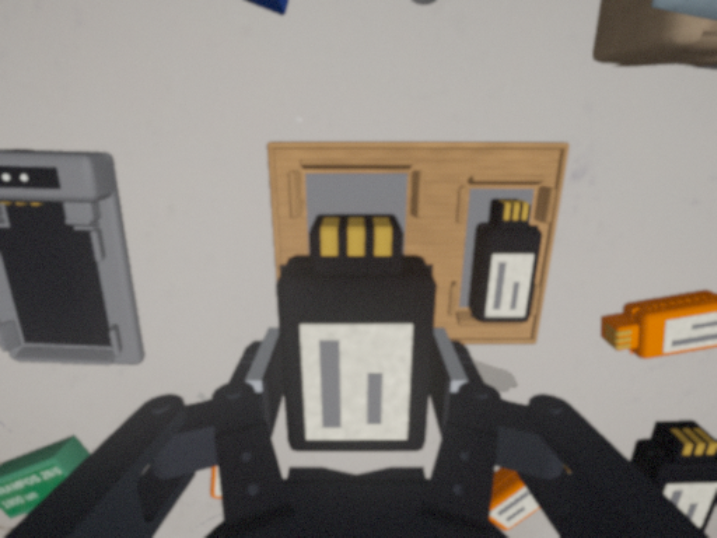

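The charged wide pack is centred under the gripper at (355,350). The wide pocket at (355,190) is ahead in line, and the slim pack lies in its own pocket at (508,260).

```bash
python3 -m jog '[[[1,0,35,0,0],[0,0,24,0,0],[0,0,10,0,0],[0,0,5,0,0],[0,0,4,0,0],[0,0,4,0,0],[0,0,2,0,0],[0,0,0,0,0]]]' | sed -n 2,6p
python3 go.py 639.5 -96.4 30 74
```

```text
eef_pos: [0.6399, -0.0967, 0.0329]
orientation: [[0.997, 0.074, -0.0], [0.074, -0.997, 0.0], [-0.0, -0.0, -1.0]]
force: [0.4, -0.0, -2.6]
opening: 0.0546
grasp_force: 64.0
clock 22.20 turn -0.000 then tool shift [-0.3 -0.4  2.9] now-axes [-0.3 -0.4  2.9]
```

```bash
python3 -m jog '[[[0,0,2,0,0],[0,0,1,0,0],[0,0,0,0,0]]]' | sed -n 2,4p; python3 -m jog '[[[0,0,1,0,0],[0,0,1,0,0],[0,0,0,0,0]]]' | sed -n 2,4p
```

```text
eef_pos: [0.6399, -0.0967, 0.03]
orientation: [[0.997, 0.074, 0.0], [0.074, -0.997, -0.0], [0.0, 0.0, -1.0]]
force: [-1.1, -0.6, 0.3]
eef_pos: [0.64, -0.0967, 0.0299]
orientation: [[0.997, 0.074, 0.001], [0.074, -0.997, -0.0], [0.001, 0.0, -1.0]]
force: [-11.6, 2.3, 32.3]
```

```bash
python3 -m jog '[[[0,0,-2,0,0],[0,0,0,0,0.75],[0,0,0,0,0.88],[0,0,0,0,0.88],[0,0,-10,0,0.88],[0,0,-30,0,0.9],[0,0,-45,0,1],[0,0,-20,0,1]]]' | sed -n 2,6p
python3 go.py 473 -357 135 82
```

```text
eef_pos: [0.6409, -0.0969, 0.1381]
orientation: [[0.997, 0.074, 0.003], [0.074, -0.997, -0.001], [0.003, 0.001, -1.0]]
force: [0.9, 0.9, -0.3]
opening: 0.0854
grasp_force: 0.0
clock 23.95 turn -0.008 then tool shift [-188.6  245.4    3.1] now-axes [-186.6  247.     2.8]
```

```bash
python3 -c "from h import *;snap('L')"; python3 -m jog '[[[-20,25,0,-0.008,1],[-36,47,0,0,1],[-36,47,0,0,1],[-36,47,0,0,1],[-36,47,0,0,1],[-24,32,0,0,1],[0,0,0,0,1],[0,0,0,0,1]]]' | sed -n 2p
python3 go.py 473 -357 24 82
python3 - <<'E'
from h import *
c=snap('N'); print(fit([c],"wide",[.473,-.357,0,.08],False))
c=load('L'); print(fit([c],"issue_tray",[.649,-.132,0,.074],False)); cv2.imwrite("pics/Lc.png",cv2.resize(c["image"][60:300,90:470],None,fx=2,fy=2))
E
```

```text
eef_pos: [0.4725, -0.3557, 0.1351]
clock 25.00 turn -0.001 then tool shift [  0.4   1.3 111.1] now-axes [  0.4   1.3 111.1]
(array([ 0.47302719, -0.35721069,  0.        ,  0.0835893 ]), np.float64(0.019407558092080893))
(array([ 0.64899371, -0.1317974 ,  0.        ,  0.0756071 ]), np.float64(0.01900440103783025))
```

View pics/Lc.png

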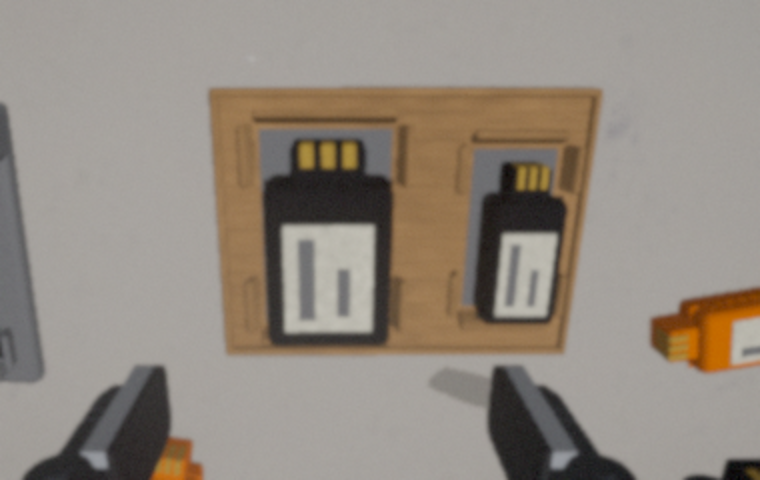

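Both tray packs lie in their pockets. The slim one at (522,255) sits toward the -y and -x side, and I'll check it again from above it afterwards. Now I grasp drained_wide.

```bash
python3 -m jog '[[[0,1,45,0,1],[0,0,35,0,1],[0,0,20,0,1],[0,0,10,0,1],[0,0,0,0,1],[0,0,0,0,0],[0,0,0,0,0],[0,0,0,0,0],[0,0,0,0,0]]]'
python3 -m jog '[[[0,0,-8,0,0],[0,0,-25,0,0],[0,0,-40,0,0],[0,0,-35,0.043,0],[0,0,0,0,0]]]' | sed -n 2,6p
python3 go.py 611 95 135 39
```

```text
clock: 26.18
eef_pos: [0.4728, -0.3574, 0.026]
orientation: [[0.997, 0.082, 0.001], [0.082, -0.997, -0.001], [0.001, 0.001, -1.0]]
force: [-0.3, 1.7, 9.4]
opening: 0.0545
grasp_force: 63.1
eef_pos: [0.4734, -0.3581, 0.1359]
orientation: [[0.999, 0.038, 0.004], [0.038, -0.999, -0.003], [0.004, 0.004, -1.0]]
force: [0.1, -0.3, -2.5]
opening: 0.0544
grasp_force: 64.7
clock 26.80 turn -0.001 then tool shift [ 155.1 -447.4    0.9] now-axes [ 1.548e+02 -4.475e+02 -1.000e-01]
```

```bash
python3 -m jog '[[[8,-25,0,0,0],[18,-52,0,0,0],[18,-52,0,0,0],[18,-52,0,0,0],[18,-52,0,0,0],[18,-52,0,0,0],[18,-52,0,0,0],[18,-52,0,0,0],[14,-40,0,0,0],[6,-18,0,0,0]]]' | sed -n 2p
python3 -m jog '[[[0,0,0,0,0],[0,0,0,0,0]]]' | sed -n 2,4p
python3 go.py 610.5 95 40 39
python3 - <<'E'
from h import *
c=snap('O'); cv2.imwrite("pics/Oc.png",cv2.resize(c["image"],None,fx=1.4,fy=1.4))
E
```

```text
eef_pos: [0.6088, 0.0977, 0.1321]
eef_pos: [0.6084, 0.0945, 0.1325]
orientation: [[0.999, 0.038, -0.001], [0.038, -0.999, -0.0], [-0.001, 0.0, -1.0]]
force: [0.2, 0.0, -1.9]
clock 28.30 turn -0.001 then tool shift [ 2.1 -0.4 92.5] now-axes [ 2.2 -0.5 92.5]
```

View pics/Oc.png

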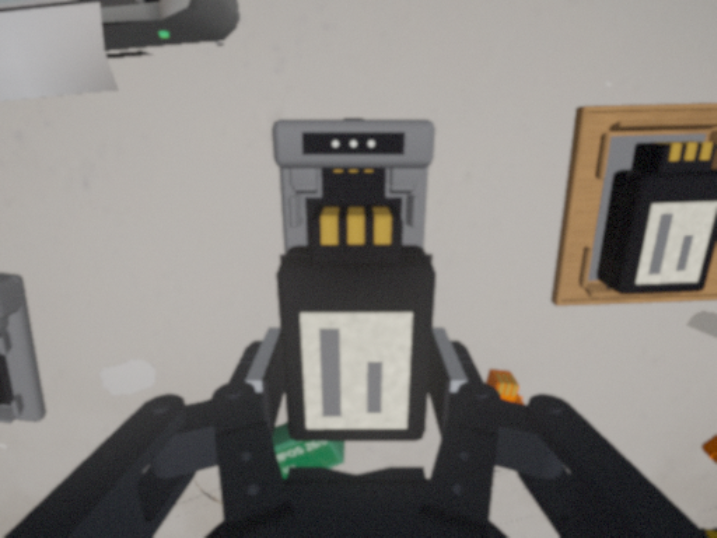

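The pack at (356,340) and the charger contacts at (353,170) line up to about 1 mm.

```bash
python3 -m jog '[[[2,-1,35,0,0],[0,0,28,0,0],[0,0,12,0,0],[0,0,5,0,0],[0,0,4,0,0],[0,0,4,0,0],[0,0,2,0,0],[0,0,0,0,0]]]' | sed -n 2,6p
python3 -m jog '[[[0,0,1,0,0],[0,0,1,0,0],[0,0,0,0,0]]]' | sed -n 2,4p
```

```text
eef_pos: [0.6109, 0.0966, 0.043]
orientation: [[0.999, 0.039, 0.0], [0.039, -0.999, 0.0], [0.0, -0.0, -1.0]]
force: [-0.2, -0.7, -2.3]
opening: 0.0545
grasp_force: 64.5
eef_pos: [0.6109, 0.0966, 0.0408]
orientation: [[0.999, 0.039, -0.0], [0.039, -0.999, -0.0], [-0.0, -0.0, -1.0]]
force: [0.5, -0.1, -1.8]
```

```bash
python3 -m jog '[[[0,0,1,0,0],[0,0,1,0,0],[0,0,0,0,0]]]' | sed -n 2,4p
```

```text
eef_pos: [0.611, 0.0966, 0.04]
orientation: [[0.999, 0.039, 0.001], [0.039, -0.999, -0.0], [0.001, 0.0, -1.0]]
force: [-6.9, -0.8, 17.8]
```

```bash
python3 -m jog '[[[0,0,-1,0,0],[0,0,0,0,0.75],[0,0,0,0,0.9],[0,0,0,0,1],[0,0,-10,0,1],[0,0,-30,0,1],[0,0,-45,0,1],[0,0,-45,0,1],[0,0,0,0,1]]]' | sed -n 2,6p
python3 -c "from h import *;snap('P')"
python3 -m jog '[[[0,40,0,0,1],[0,55,0,0,1],[0,55,0,0,1],[0,55,0,0,1],[0,55,0,0,1],[0,20,0,0,1],[0,0,0,0,1],[0,0,0,0,1]]]' | sed -n 2p
python3 - <<'E'
from h import *
P=load('P'); Q=snap('Q'); D=robot.camera("top")
print("dw",fit([P],"wide",[.6105,.095,.014,.04],False),"ch",fit([P],"charger_wide",[.6105,.095,0,.04],False))
print("tray",fit([Q],"issue_tray",[.649,-.132,0,.074],False))
cv2.imwrite("pics/PQ.png",np.hstack([cv2.resize(i["image"][40:300,130:390],(400,400)) for i in (P,Q)]))
E
```

```text
eef_pos: [0.6128, 0.0968, 0.1741]
orientation: [[0.999, 0.039, 0.007], [0.039, -0.999, 0.0], [0.007, -0.0, -1.0]]
force: [-1.2, -0.2, -0.6]
opening: 0.0857
grasp_force: 0.0
eef_pos: [0.6215, -0.1817, 0.1694]
dw (array([0.61327122, 0.09584035, 0.014     , 0.03832452]), np.float64(0.05945788971483958)) ch (array([0.609898  , 0.09537458, 0.        , 0.03861068]), np.float64(0.06789576937069261))
tray (array([ 0.64922419, -0.13164448,  0.        ,  0.0765234 ]), np.float64(0.01763349725537525))
```

View pics/PQ.png

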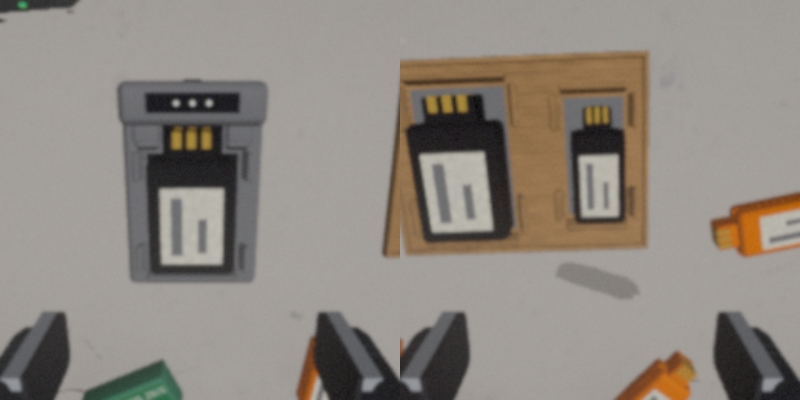

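P shows drained_wide seated at (192,200), nose to the contacts. Q shows both tray packs in their pockets at (462,170) and (598,165). One last check is the label heights and tilt from two views.

Run:
```python
from h import *
def corners(c,P):
    hsv=cv2.cvtColor(c["image"],cv2.COLOR_BGR2HSV); k=((hsv[...,2]>168)&(hsv[...,1]<40)).astype(np.uint8)
    u,v=map(int,proj(c,P)); r=26; w=np.zeros_like(k); w[v-r-8:v+r+8,u-r:u+r]=1; 
    k=cv2.morphologyEx(k*w,cv2.MORPH_CLOSE,np.ones((7,7))); n,l,st,_=cv2.connectedComponentsWithStats(k)
    i=1+np.argmax(st[1:,4]); cs,_=cv2.findContours((l==i).astype(np.uint8),0,2); h=cv2.convexHull(cs[0]).reshape(-1,2)
    return [h[np.argmin(a*h[:,0]+b*h[:,1])] for a,b in((1,1),(-1,1),(-1,-1),(1,-1))]
for n,P,vs in [("slim tray",[.640,-.185,.03],"LQK"),("wide tray",[.632,-.097,.036],"LQO")]:
    C=[[*corners(load(v),P)] for v in vs]
    q=np.array([tri([(load(v),*C[j][i]) for j,v in enumerate(vs)]) for i in range(4)]); print(n,np.round(q*1000).tolist(),np.round(q.mean(0)*1000))
```

```text
slim tray [[656.0, -174.0, 29.0], [658.0, -196.0, 30.0], [623.0, -198.0, 32.0], [620.0, -178.0, 29.0]] [ 639. -187.   30.]
wide tray [[655.0, -78.0, 36.0], [657.0, -114.0, 32.0], [611.0, -118.0, 37.0], [607.0, -82.0, 36.0]] [633. -98.  35.]
```

Label heights are 30 and 35 mm, against 30 and 36 expected, and flat to within measurement noise. The across position of the tray's slim pack is about -54 mm, inside the limits. I'm handing in.

```bash
python3 -c "
from rig import robot
print(robot.state()['clock'],robot.hand_in())"
```

```text
the job is handed in; nothing more can be done
32.375 None
```

The job is handed in at about 32 s: both charged packs are in the tray pockets of their size and both drained packs are in their chargers, noses to the contacts, though the hand-in returned no verdict.

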